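# Set two inlaid panels to press on the pressing board

## Task

Set the two inlaid panels to press, each part squarely inside its own outline on the pressing board: the long panel in the long outline beside the raised lip, the square panel in the square outline at the other end, and the lath, standing on its narrow edge, in the narrow outline between them. Only when all three lie in place, set the weights down gently, the bar weight centred on the long panel and lengthwise with it, the round weight centred on the square panel. Let go of everything, and leave the glue jar, the brush pot and the hammer where they are.

Things in the scene. Friction and masses are not known exactly. Their poses are not given: they have to be found in the camera images.
- press_board: Fixed pale plywood board, 260 (x) x 130 (y) x 15 mm thick, any yaw. Origin: centre of the underside. Lip at its +x end: inner face x = 118, 12 wide, 22 mm high above the top. Dark outlines on the top, all at y = 0: long, centre x = +66 mm, 56 (x) x 106 (y); narrow, centre x = +6, 26 x 100; square, centre x = -64, 70 x 70 mm.
- long_panel: Loose brown wooden panel with a thin dark inlay line near its rim, 96 (its x) x 46 (its y) x 14 mm thick, about 50 g, lying flat. Origin: centre of the underside; z up. In its outline its x runs along the board's y.
- square_panel: Loose brown wooden panel with a thin dark inlay line near its rim, 60 x 60 x 14 mm thick, about 45 g, lying flat. Origin: centre of the underside; z up. 
- lath: Loose pale wooden lath, 90 (its x) x 16 (its y) x 36 mm high, about 35 g, standing on its narrow edge. Origin: centre of the underside; z up. In its outline its x runs along the board's y.
- bar_weight: Loose plain steel bar weight, 70 (its x) x 36 (its y) x 32 mm high, 0.5 to 0.78 kg. Origin: centre of the underside; z up. 
- round_weight: Loose plain steel round weight, an upright cylinder 54 mm in diameter and 36 mm high, 0.5 to 0.8 kg. Origin: centre of the underside; z up. 
- glue_jar: Bystander: round jar with a white cap and a paper label, 54 mm in diameter, 66 mm high, standing among the parts. Origin: centre of the underside; z up. 
- brush_pot: Bystander: round wooden pot, 76 mm in diameter, 85 mm high, with brushes and sticks standing in it up to 155 mm high, beyond the board. Origin: centre of the underside; z up. 
- hammer: Bystander: hammer with a wooden handle and a steel head, lying on the table beyond the board. Origin: on the table under it; handle along its x.
Things that resemble listed ones, but are neither listed nor needed, are in the scene too. Leave any green, pink or turquoise look-alike of the long_panel alone.

How it is judged (in metres and radians):
On the way:
1. both panels and the lath lie in their outlines, let go, while both weights still stand on the table (x of long_panel in the frame of press_board between 0.054 and 0.078 m and y of long_panel in the frame of press_board between -0.012 and 0.012 m and z of long_panel in the frame of press_board between 0.011 and 0.019 m and angle between each of long_panel, lath, square_panel's own z axis and vertical below 0.1 rad and angle between the x axis of each of long_panel, lath and the y axis of press_board, either way round below 0.2 rad and linear speed of each of long_panel, lath, square_panel below 0.02 m/s and angular speed of each of long_panel, lath, square_panel below 0.2 rad/s and x of lath in the frame of press_board between -0.006 and 0.018 m and y of lath in the frame of press_board between -0.012 and 0.012 m and z of lath in the frame of press_board between 0.011 and 0.019 m and x of square_panel in the frame of press_board between -0.076 and -0.052 m and y of square_panel in the frame of press_board between -0.012 and 0.012 m and z of square_panel in the frame of press_board between 0.011 and 0.019 m and (angle between the x axis of square_panel and the x axis of press_board, either way round below 0.2 rad or angle between the x axis of square_panel and the y axis of press_board, either way round below 0.2 rad) and contact force between the fingers and long_panel below 0.2 N and contact force between the fingers and lath below 0.2 N and contact force between the fingers and square_panel below 0.2 N and height (world z) of each of bar_weight, round_weight below 0.006 m), for 0.2 s.
At the end, for the whole second after the job is handed in: Panels and lath rest on the board within 12 mm (board x, y) of their outlines' centres and 0.2 rad of square; bar weight on the long panel and round weight on the square one, within 12 mm (x, y) of its centre, the bar lengthwise within 0.2 rad; all upright (0.1 rad) and at rest (x of long_panel in the frame of press_board between 0.054 and 0.078 m and y of long_panel in the frame of press_board between -0.012 and 0.012 m and z of long_panel in the frame of press_board between 0.011 and 0.019 m and angle between each of long_panel, lath, square_panel, bar_weight, round_weight's own z axis and vertical below 0.1 rad and angle between the x axis of each of long_panel, lath and the y axis of press_board, either way round below 0.2 rad and linear speed of each of long_panel, lath, square_panel, bar_weight, round_weight below 0.02 m/s and angular speed of each of long_panel, lath, square_panel, bar_weight, round_weight below 0.2 rad/s and x of lath in the frame of press_board between -0.006 and 0.018 m and y of lath in the frame of press_board between -0.012 and 0.012 m and z of lath in the frame of press_board between 0.011 and 0.019 m and x of square_panel in the frame of press_board between -0.076 and -0.052 m and y of square_panel in the frame of press_board between -0.012 and 0.012 m and z of square_panel in the frame of press_board between 0.011 and 0.019 m and (angle between the x axis of square_panel and the x axis of press_board, either way round below 0.2 rad or angle between the x axis of square_panel and the y axis of press_board, either way round below 0.2 rad) and x of bar_weight in the frame of long_panel between -0.012 and 0.012 m and y of bar_weight in the frame of long_panel between -0.012 and 0.012 m and z of bar_weight in the frame of long_panel between 0.01 and 0.018 m and angle between the x axis of bar_weight and the x axis of long_panel, either way round below 0.2 rad and x of round_weight in the frame of square_panel between -0.012 and 0.012 m and y of round_weight in the frame of square_panel between -0.012 and 0.012 m and z of round_weight in the frame of square_panel between 0.01 and 0.018 m); the robot touches nothing.
It fails at once if a bystander is moved more than 15 mm or tipped (distance of any of glue_jar, brush_pot, hammer from where it was at the start of the episode above 0.015 m or angle between any of glue_jar, brush_pot's own z axis and vertical above 0.3 rad).
It fails at once if a weight is dropped or driven hard onto a panel (over 100 N) (contact force between any of bar_weight, round_weight and long_panel above 100 N or contact force between any of bar_weight, round_weight and square_panel above 100 N).
It also fails if it takes over 128 s, if anything falls off the work surface, if the arm or the gripper's body presses on something with over 40 N, if the wrist force passes 120 N, or if a joint passes its speed limit or range.

## Robot

A 7-joint arm with a two-finger parallel gripper is mounted at the origin on the work surface. World frame = base frame: x ahead of the robot, y to its left, z up, the work surface at z = 0. Lengths are in mm, angles in rad, forces in N, time in s.
With the tool pointing down it reaches from about 400 to 875 mm from the base axis. Payload 19.3 kg.
Tool frame: the origin (TCP) lies at the very end of the fingers, on their centre line; the grasp point (between the pads) lies 19 mm behind it (grip_point_offset is the z of the grasp point in the tool frame, in mm); z points along the fingers, x is the direction in which the jaws open and shut, and the axes are right-handed (so a half turn about z gives the same grasp; the last joint's range is limited). The gripper opens to 85 mm and grips with 20 to 120 N. Pads are 22 mm wide; open, the fingers measure 114 mm over their backs; the gripper's body (76 mm by 85 mm) begins 54 mm behind the grasp point. The pads swing forward as they close: fully open they stand 13 mm farther back than shut.
Start: joints at [-1.196, 0.521, -0.036, 1.599, 0.021, 1.021, -0.113], TCP at [268.94, 564.168, 231.291] pointing down, gripper open.
Joint ranges: [-2.91, 2.91], [-0.3, 2.13], [-1.5, 1.42], [0.17, 2.43], [-1.26, 4.41], [0.16, 1.93], [-2.52, 2.52]. Speed limits (rad/s): [1.89, 1.89, 2.39, 2.39, 3.01, 3.01, 3.01].

## Interface

Orientations are given as a 3x3 rotation matrix whose columns are the frame's x, y, z axes.
In Python, from workcell import movep, movel, goto_joints, open_gripper, clamp, wait, inverse_kinematics, read_state, camera, PlanningError, finish_job, grip_point_offset gives the robot as it stands. Calls block until the motion is done:
- movep(position, orientation): joint-space move of the TCP to a pose.
- movel(position, frame=None, max_speed=150, guard=None): straight line of the TCP; frame=None keeps the orientation; max_speed is the mean speed in mm/s. With guard (N) it stops when the force on the tool has changed by that much, and returns True; else False.
- goto_joints(angles): joint-space move.
- open_gripper() and clamp(): open the fingers fully, or close them until they stop; the grip force is fixed at half the most.
- wait(seconds).
- inverse_kinematics(position, orientation): joint angles nearest the present ones, or None.
- read_state(): the state.
- camera(name): name is "scene" or "top" or "wrist"; returns a dict with "image" (420x560x3 uint8, blue, green, red), "range_z" (420x560 float32, mm along the optical axis (not along the pixel's ray), 0 where there is no reading), "fx", "fy", "cx", "cy" (pixels), "cam_to_world" (4x4, takes a point from camera to world coordinates). Camera axes: x right, y up, looking along -z (the intrinsics and any distortion apply to the point x, -y, -z); pixel columns grow to the right and rows downward; lengths in mm; the calibration is good to about 2 mm. A picture is of the moment at which its call begins.
A pose or a line that the arm cannot do raises PlanningError and nothing moves.
- finish_job(): hands the job in, once; it reports no verdict.
The state is a dict: "time": time; "qpos": joint angles; "qvel": joint speeds; "joint_efforts": joint torques, N m; "eef_pos": TCP position; "tool_rot": TCP orientation; "ft_force": force on the tool from outside, world axes, zero at the start; "torque": the same for the moment, N m; "finger_gap": finger opening in mm.
Only numpy, scipy, OpenCV 4.12 (cv2) and the standard library are available. Lean on these libraries where they do the work, as an engineer would, in place of code of your own. Each camera call takes 0.05 s, during which the arm holds its last target.

## Working session

There is one attempt and no reset: what is moved stays moved. The work goes in short steps, each a Python script; the robot and the scene stay as the last script left them, time stands still between calls to the robot, and variables do not carry over. Pictures are saved under pics/ and viewed, and the job is handed in when it is done.

```bash
mkdir -p pics; ls
python3 - <<'E'
from workcell import *
import cv2,pickle,numpy as np
for n in ["scene","top"]:
    c=camera(n); cv2.imwrite(f"pics/{n}0.png",c["image"]); pickle.dump(c,open(f"{n}0.pkl","wb"))
    print(n,c["fx"],c["cx"],c["cy"],np.round(c["cam_to_world"],3).tolist(), [k for k in c])
s=read_state();print(s["time"],s["tool_rot"],s["finger_gap"],grip_point_offset)
E
```

```text
pics
scene 535.5997295879071 276.25514194195955 212.15369056066905 [[-0.646, -0.59, 0.484, 1264.676], [0.763, -0.5, 0.41, 558.919], [0.0, 0.634, 0.773, 1193.043], [0.0, 0.0, 0.0, 1.0]] ['image', 'range_z', 'fx', 'fy', 'cx', 'cy', 'cam_to_world']
top 419.1476899748925 280.1775775097608 211.92803417097952 [[0.013, 0.999, -0.034, 471.48], [-1.0, 0.013, -0.004, -66.472], [-0.004, 0.034, 0.999, 1254.57], [0.0, 0.0, 0.0, 1.0]] ['image', 'range_z', 'fx', 'fy', 'cx', 'cy', 'cam_to_world']
0.1 [[ 4.30275213e-01  9.02697684e-01 -3.64042153e-04]
 [ 9.02697205e-01 -4.30275361e-01 -9.32215707e-04]
 [-9.98147329e-04  7.24894776e-05 -9.99999499e-01]] 85.58636341207392 -18.700000000000003
```

View pics/scene0.png

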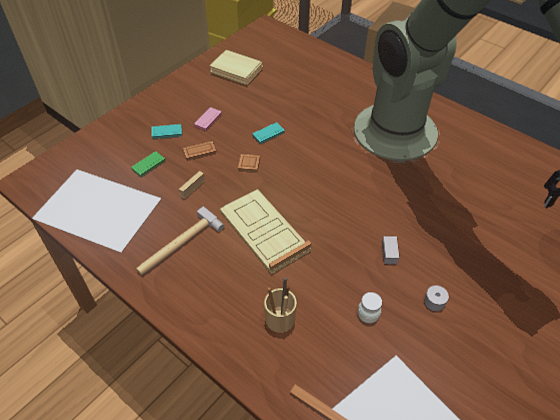

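View pics/top0.png

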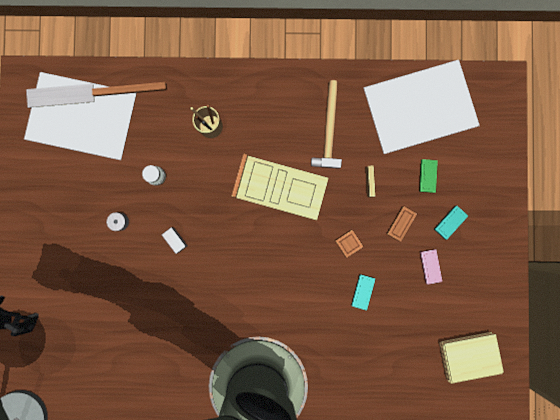

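```bash
cat > h.py <<'E'
import numpy as np,cv2,pickle
def ray(c,u,v):
    d=np.array([(u-c["cx"])/c["fx"],-(v-c["cy"])/c["fy"],-1.0]); M=c["cam_to_world"]
    return M[:3,3],M[:3,:3]@d
def atz(c,u,v,z):
    o,d=ray(c,u,v); return o+d*(z-o[2])/d[2]
def world(c):
    H,W=c["range_z"].shape; v,u=np.mgrid[:H,:W]; r=c["range_z"]
    P=np.stack([(u-c["cx"])/c["fx"]*r,-(v-c["cy"])/c["fy"]*r,-r],-1)
    return P@c["cam_to_world"][:3,:3].T+c["cam_to_world"][:3,3]
E
python3 - <<'E'
from h import *
c=pickle.load(open("top0.pkl","rb")); im=c["image"]
cr=im[140:315,220:460]; cv2.imwrite("pics/cropR.png",cv2.resize(cr,None,fx=3.3,fy=3.3,interpolation=cv2.INTER_CUBIC))
cr=im[150:260,100:330]; cv2.imwrite("pics/cropL.png",cv2.resize(cr,None,fx=3.4,fy=3.4,interpolation=cv2.INTER_CUBIC))
W=world(c)
print(np.median(W[280:330,150:200,2]))
for n,(u,v) in dict(long=(402,223),sq=(349,243),lath=(371,181),bar=(174,240),rnd=(116,222),board=(282,187),jar=(152,175),green=(429,176),pink=(431,267),tur=(363,292),tur2=(452,223)).items():
    m=(W[...,2]>6).astype(np.uint8); k,l=cv2.connectedComponents(m)
    i=l[v,u]; mm=l==i; z=np.percentile(W[mm][:,2],50)
    uv=np.argwhere(mm)[:,::-1].astype(np.float32)
    pts=np.array([atz(c,a,b,z)[:2] for a,b in uv],np.float32)
    r=cv2.minAreaRect(pts); print(n,i,mm.sum(),round(float(z),1),np.round(pts.mean(0),1),np.round(r[0],1),np.round(r[1],1),round(r[2],1))
E
```

```text
0.07197485482186039
long 1049 526 14.6 [ 485.9 -421.1] [ 485.7 -421. ] [47.9 97.2] 59.6
sq 1176 425 14.5 [ 425.5 -265.9] [ 425.2 -265.6] [60.4 60.6] 34.2
lath 846 239 35.2 [ 608.3 -323.7] [ 608.4 -325. ] [91.8 25. ] 4.7
bar 1159 354 31.4 [428.7 246.1] [428.1 247. ] [72.1 44.7] 38.0
rnd 1080 332 35.2 [481.2 412.2] [480.9 412. ] [52.4 61.4] 0.8
board 787 3889 15.3 [590.  -59.1] [589.8 -59.1] [263.9 133.8] 74.5
jar 844 359 63.8 [614.9 300. ] [615.5 300.5] [66.9 53.7] 57.2
green 816 535 14.6 [ 629.6 -499.1] [ 630.6 -497.7] [52.1 98.8] 87.5
pink 1304 541 14.5 [ 361.  -507.4] [ 361. -507.] [96.9 49.1] 11.4
tur 1457 535 14.5 [ 283.8 -308.5] [ 285.4 -308.7] [47.6 99.9] 75.4
tur2 1041 541 14.5 [ 492.  -566.4] [ 492.5 -565.2] [50.5 98.3] 48.3
```

View pics/cropR.png

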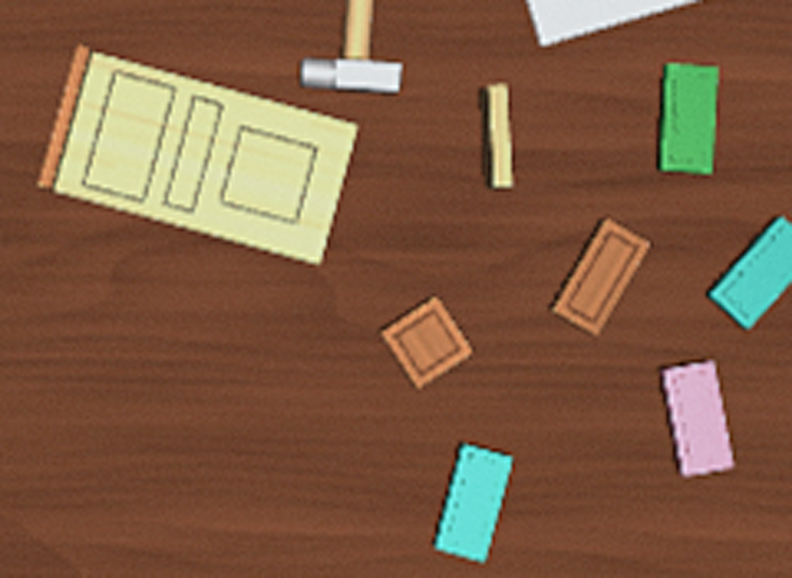

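View pics/cropL.png

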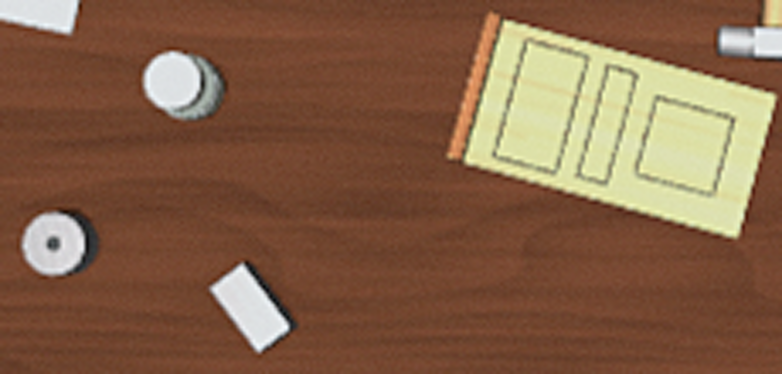

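```bash
cat >> h.py <<'E'
from workcell import *
def R(phi):
    c,s=np.cos(phi),np.sin(phi); return np.array([[c,s,0],[s,-c,0],[0,0,-1.]])
def best(p,deg):
    q0=np.array(read_state()["qpos"]); o=[]
    for k in (0,180,-180):
        q=inverse_kinematics(list(p),R(np.radians(deg+k)))
        if q is not None: o.append((np.abs(np.array(q)-q0).max(),abs(q[6]),R(np.radians(deg+k))))
    o.sort(key=lambda t:t[0]+0.3*t[1]); return o[0][2]
def hover(p,deg):
    r=best(p,deg); movep(list(p),r); return r
def shot(n,name):
    c=camera(n); cv2.imwrite(f"pics/{name}.png",c["image"]); pickle.dump(c,open(f"{name}.pkl","wb")); return c
E
python3 - <<'E'
from h import *
c=pickle.load(open("top0.pkl","rb"))
for nm,q in dict(long=[(527,40),(588,56),(558,172),(495,156)],nar=[(609,66),(637,75),(606,183),(578,177)],sq=[(656,98),(734,117),(715,194),(638,172)]).items():
    P=np.array([atz(c,a/3.4+100-.35,b/3.4+150-.35,15)[:2] for a,b in q]); print(nm,P.mean(0),np.round(cv2.minAreaRect(P.astype(np.float32)),1) if 0 else cv2.minAreaRect(P.astype(np.float32)))
hover([560,-60,400],74.5); shot("wrist","w_board"); s=read_state(); print(s["time"],s["eef_pos"],s["qpos"])
E
```

```text
long [605.75907729   2.49968901] ((605.9058837890625, 2.859844207763672), (56.700157165527344, 105.28767395019531), 76.34672546386719)
nar [589.63997483 -54.89045991] ((589.488525390625, -55.04914855957031), (25.673776626586914, 100.76701354980469), 75.2166976928711)
sq [ 573.00882733 -123.30041648] ((572.3408813476562, -123.1892318725586), (70.0067367553711, 69.26508331298828), 76.99398040771484)
2.6667 [560.14060436 -59.25757451 399.75178722] [-0.66823915  0.42489041  0.98969054  1.5526316  -0.36000029  1.35988944
 -1.48296171]
```

View pics/w_board.png

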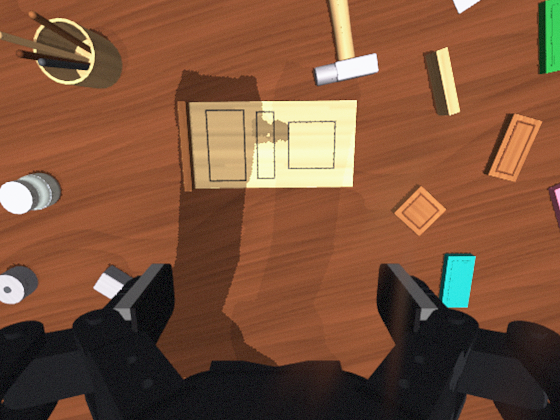

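Run:
```python
from h import *
c=pickle.load(open("w_board.pkl","rb")); im=c["image"]
cv2.imwrite("pics/wb_crop.png",cv2.resize(im[90:200,170:370],None,fx=4,fy=4,interpolation=cv2.INTER_CUBIC))
cv2.imwrite("pics/wb_crop2.png",cv2.resize(im[40:240,380:560],None,fx=3,fy=3,interpolation=cv2.INTER_CUBIC))
```

```text
(no output)
```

View pics/wb_crop.png

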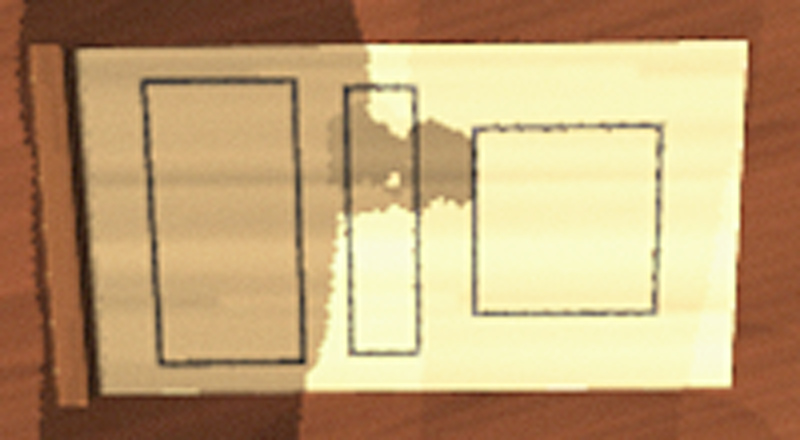

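View pics/wb_crop2.png

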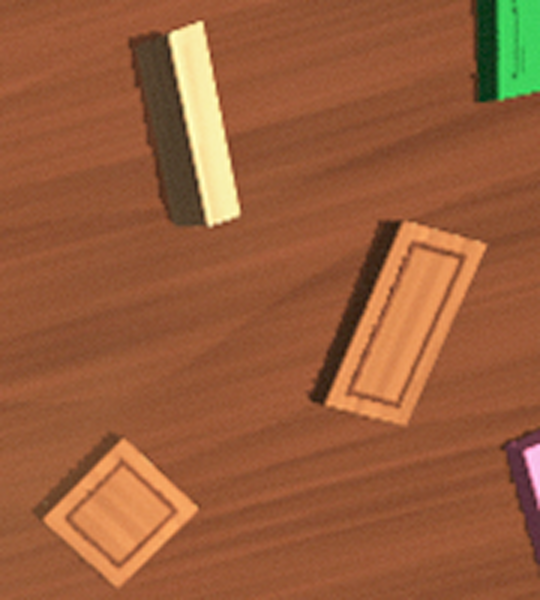

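Run:
```python
from h import *
c=pickle.load(open("w_board.pkl","rb"))
def f(nm,q,o,s,z):
    P=np.array([atz(c,a/s+o[0]-.4,b/s+o[1]-.4,z)[:2] for a,b in q],np.float32)
    r=cv2.minAreaRect(P); print(nm,np.round(P.mean(0),1),np.round(r[1],1),round(r[2],1))
o,s=(170,90),4
f("Lo",[(143,81),(295,79),(303,361),(160,364)],o,s,15)
f("Na",[(346,86),(415,87),(418,353),(349,353)],o,s,15)
f("Sq",[(474,128),(661,126),(655,311),(474,313)],o,s,15)
o,s=(380,40),3
f("lath",[(168,30),(203,21),(240,216),(208,227)],o,s,36)
f("long",[(404,221),(486,243),(407,425),(326,404)],o,s,14)
f("square",[(123,438),(198,508),(119,586),(42,518)],o,s,14)
```

```text
Lo [606.7   5.6] [ 56.5 106.6] 75.1
Na [591.5 -52.3] [ 27.  100.3] 74.5
Sq [ 573.6 -120.2] [70.3 69.5] 75.3
lath [ 609.6 -323.9] [91.4 15.8] 3.7
long [ 486.1 -420.1] [45.7 94.9] 60.6
square [ 425.8 -264.2] [59.8 58.3] 34.3
```

```bash
cat >> h.py <<'E'
O=np.array([589.4,-59.7]); A=75.0
bx=np.array([np.cos(np.radians(A)),np.sin(np.radians(A))]); by=np.array([-bx[1],bx[0]])
def B(x,y=0): return O+x*bx+y*by
def pick(xy,deg,z,up=120):
    hover([*xy,z+70],deg); movel([*xy,z],max_speed=150); clamp(); s=read_state(); print("gap",round(s["finger_gap"],1),"t",s["time"])
    movel([*xy,up],max_speed=200)
    s=read_state(); print("gap",round(s["finger_gap"],1),np.round(s["ft_force"],1),"t",s["time"])
def place(xy,deg,z,app=40,guard=None,speed=60):
    hover([*xy,z+app],deg)
    g=movel([*xy,z],max_speed=speed,guard=guard); s=read_state(); print("at",np.round(s["eef_pos"],1),"g",g,np.round(s["ft_force"],1)); return g
def release(up):
    open_gripper(); s=read_state(); p=s["eef_pos"]; movel([p[0],p[1],up],max_speed=150); print("rel",np.round(s["ft_force"],1),"t",read_state()["time"])
E
python3 - <<'E'
from h import *
pick((486.1,-420.5),60.2,1,up=80)
shot("wrist","w_long")
E
```

```text
gap 44.4 t 5.5583
gap 44.0 [ 0.5  0.3 -0.2] t 6.1
```

View pics/w_long.png

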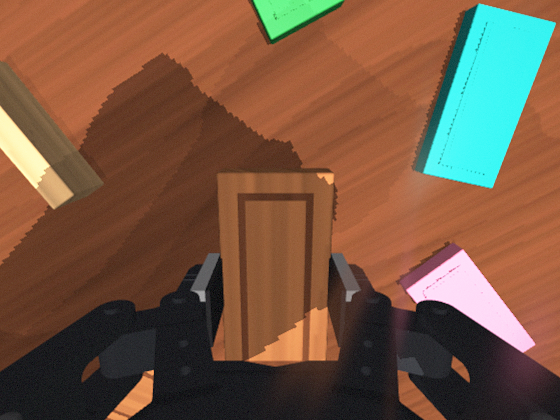

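The panel is held squarely, edges parallel to the pads (columns 218–333).

Run:
```python
from h import *
place(B(60),75,16.8)
release(90)
shot("wrist","w_p1")
pick((425.6,-265),34.3,0,up=80)
place(B(-64),165,16)
release(100)
shot("wrist","w_p2")
```

```text
at [604.3  -1.8  17. ] g False [-8.3  2.1 17.5]
rel [-0.1  0.1  0.9] t 9.6917
gap 58.4 t 11.9667
gap 57.9 [-0.4 -0.  -1. ] t 12.5167
at [ 572.2 -121.4   16.1] g False [-7.6  2.6 18.3]
rel [-0.3 -0.4  1. ] t 15.7167
```

View pics/w_p1.png

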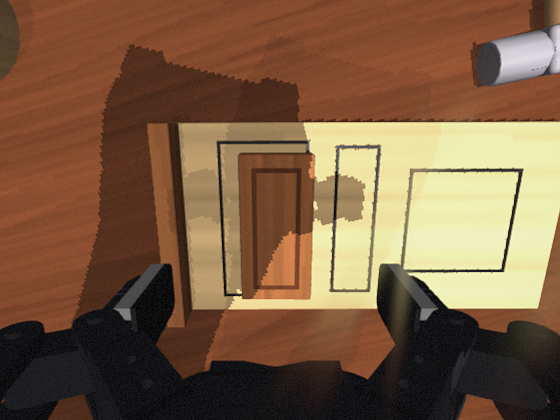

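View pics/w_p2.png

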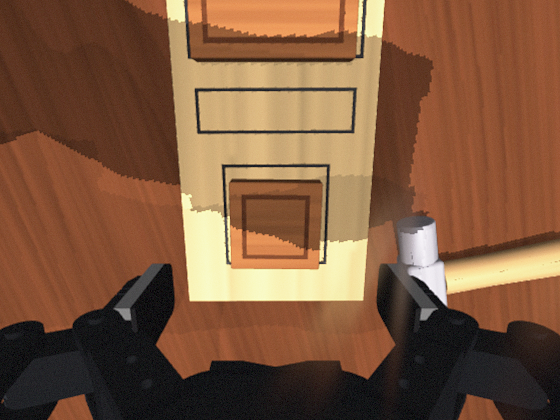

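Run:
```python
from h import *
c=pickle.load(open("w_p1.pkl","rb"))
cv2.imwrite("pics/wp1c.png",cv2.resize(c["image"][130:310,190:390],None,fx=3.3,fy=3.3,interpolation=cv2.INTER_CUBIC))
c=pickle.load(open("w_p2.pkl","rb"))
cv2.imwrite("pics/wp2c.png",cv2.resize(c["image"][155:310,170:370],None,fx=3.5,fy=3.5,interpolation=cv2.INTER_CUBIC))
```

```text
(no output)
```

View pics/wp1c.png

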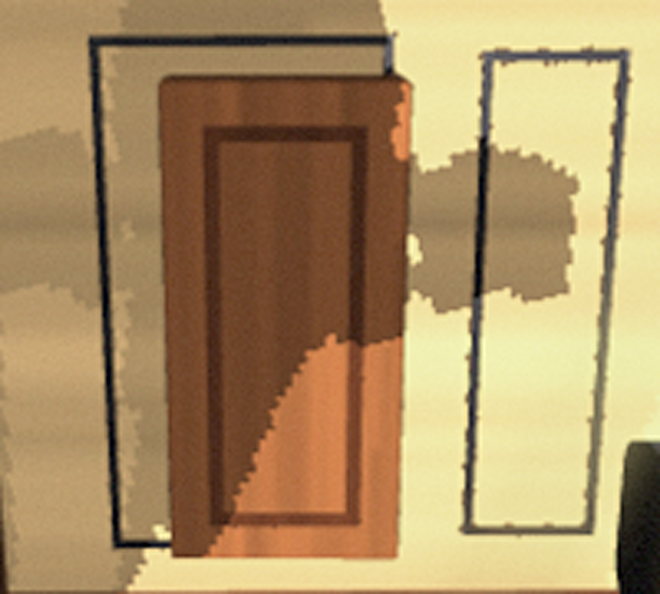

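View pics/wp2c.png

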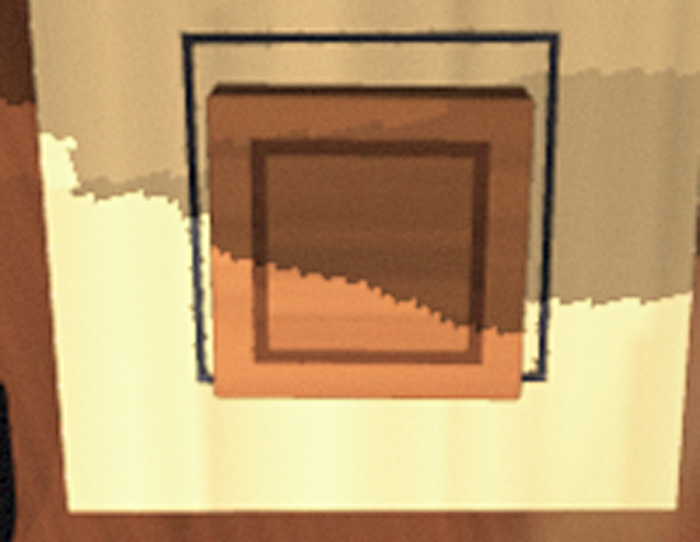

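```bash
cat >> h.py <<'E'
def rect(c,q,o,s,z):
    P=np.array([atz(c,a/s+o[0]-.4,b/s+o[1]-.4,z)[:2] for a,b in q],np.float32); r=cv2.minAreaRect(P); m=P.mean(0)
    return m,np.round(r[1],1),round(r[2],1),np.round([(m-O)@bx,(m-O)@by],1)
E
python3 - <<'E'
from h import *
c=pickle.load(open("w_p1.pkl","rb")); o,s=(190,130),3.3
print("Lo",rect(c,[(93,40),(389,40),(None,0)][:2]+[(118,544)],o,s,15))
print("Na",rect(c,[(484,56),(627,56),(592,530),(467,530)],o,s,15))
print("long",rect(c,[(160,80),(411,83),(398,557),(172,557)],o,s,29))
c=pickle.load(open("w_p2.pkl","rb")); o,s=(170,155),3.5
print("Sq",rect(c,[(185,37),(557,37),(545,378),(205,378)],o,s,15))
print("square",rect(c,[(208,96),(532,97),(521,398),(214,398)],o,s,29))
E
```

```text
Lo (array([626.2783  ,  10.203319], dtype=float32), array([ 56.3, 106.4]), 75.4, array([ 77.1, -17.5]))
Na (array([591.3484  , -52.482574], dtype=float32), array([ 27.3, 100.2]), 75.4, array([ 7.5, -0. ]))
long (array([603.8287   ,  -1.9924755], dtype=float32), array([45.6, 95.4]), 75.0, array([59.5,  1. ]))
Sq (array([ 574.0767  , -120.151955], dtype=float32), array([70.3, 71.4]), 75.1, array([-62.4,  -0.8]))
square (array([ 572.35693, -123.33371], dtype=float32), array([59.5, 59.7]), 75.0, array([-65.9,  -0. ]))
```

The long panel sits about 8 mm short in board x, deliberately clear of the lip. It's within tolerance, but I'll nudge it about 6 mm towards the centre with closed fingers.

```bash
sed -i 's/^O=np.array(\[589.4,-59.7\])/O=np.array([589.75,-58.4])/' h.py
python3 - <<'E'
from h import *
hover([*B(8),75],165); clamp(); movel([*B(8),20],max_speed=120)
print(movel([*B(30),20],max_speed=60,guard=15)); s=read_state(); print(s["ft_force"],s["eef_pos"])
movel([*B(15),20]); movel([*B(0),130],max_speed=200); shot("wrist","w_p3"); open_gripper(); print(read_state()["time"])
E
```

```text
False
[ 0.17535089 -0.48534165  0.83571441] [597.59864786 -29.09797133  20.10948015]
19.8583
```

View pics/w_p3.png

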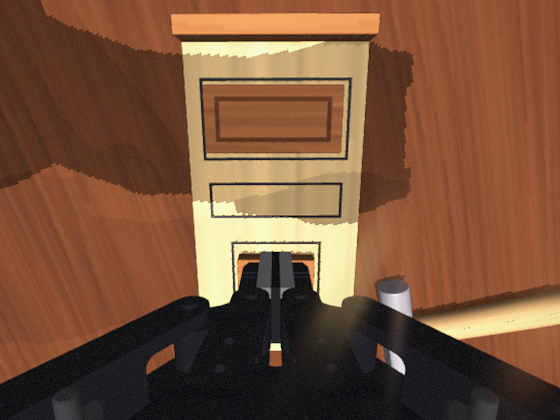

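The long panel (outline corners about (200,80) to (350,158)) is now inside its outline and centred. Next is the lath.

Run:
```python
from h import *
pick((609.4,-324.0),93.7,19,up=110)
shot("wrist","w_l1")
place(B(6),75,35)
release(140)
hover([*B(0,-30)[:2],260],75)
shot("wrist","w_p4"); print(read_state()["time"])
```

```text
gap 14.2 t 22.175
gap 14.4 [ 0.6 -0.5 -0.5] t 22.7833
at [591.2 -52.7  34.7] g False [ 0.2  0.1 -0.4]
rel [-0.8 -0.2  0.1] t 26.25
26.8667
```

View pics/w_p4.png

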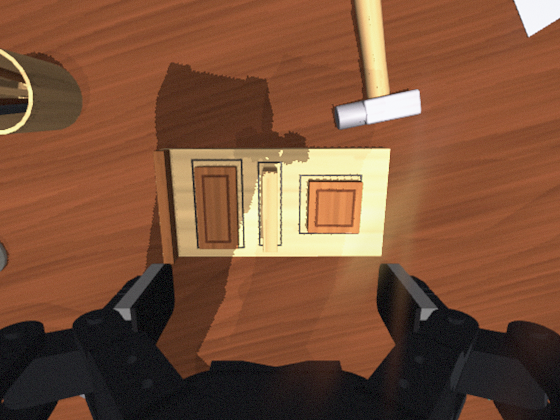

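View pics/w_l1.png

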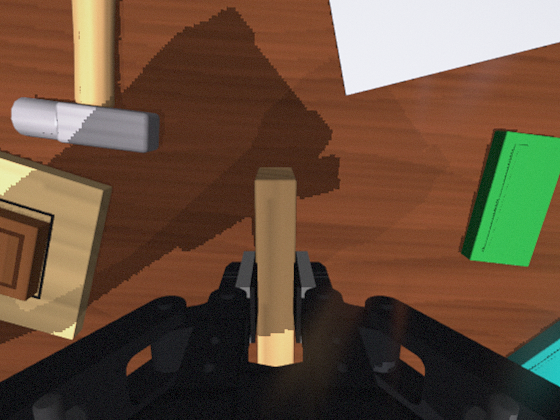

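Run:
```python
from h import *
c=pickle.load(open("w_p4.pkl","rb"))
cv2.imwrite("pics/wp4c.png",cv2.resize(c["image"][140:265,150:400],None,fx=3.2,fy=3.2,interpolation=cv2.INTER_CUBIC))
```

```text
(no output)
```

View pics/wp4c.png

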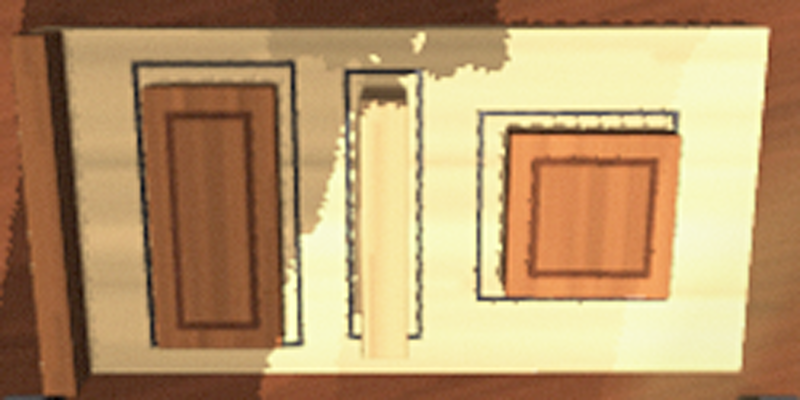

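Run:
```python
from h import *
c=pickle.load(open("w_p4.pkl","rb")); o,s=(150,140),3.2
for n,q,z in [("Lo",[(135,64),(295,63),(301,344),(154,346)],15),("Na",[(347,71),(420,71),(419,337),(350,337)],15),("Sq",[(480,113),(677,114),(672,298),(479,298)],15),
 ("long",[(144,87),(277,85),(283,346),(158,347)],29),("lath",[(361,104),(408,103),(408,358),(365,358)],51),("square",[(508,132),(681,134),(668,298),(505,298)],29)]:
    print(n,rect(c,q,o,s,z))
```

```text
Lo (array([606.44073 ,   5.389395], dtype=float32), array([ 56.7, 106.8]), 75.2, array([65.9,  0.4]))
Na (array([591.296  , -52.34181], dtype=float32), array([ 26.2, 100.5]), 75.0, array([6.3, 0.1]))
Sq (array([ 573.18164, -120.81395], dtype=float32), array([73.4, 69.9]), 75.0, array([-64.6,  -0.2]))
long (array([605.80237  ,   5.4067483], dtype=float32), array([45.8, 96.3]), 74.6, array([65.8,  1. ]))
lath (array([590.9126  , -53.338074], dtype=float32), array([15.3, 88.6]), 75.1, array([5.2, 0.2]))
square (array([ 572.59656, -123.33517], dtype=float32), array([60.1, 60.8]), 74.4, array([-67.2,  -0.2]))
```

Run:
```python
from h import *
hover([410,310,300],75); c=shot("wrist","w_w"); print(read_state()["time"],read_state()["qpos"])
```

```text
28.5083 [-1.44777618  0.39200707  0.92963999  1.83263048 -0.35161835  1.0927862
 -2.22331226]
```

View pics/w_w.png

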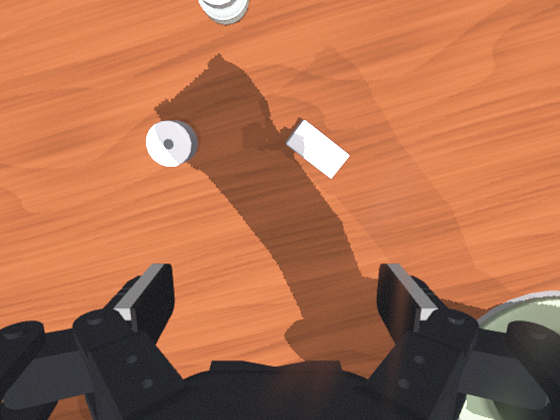

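Run:
```python
from h import *
c=pickle.load(open("w_w.pkl","rb"))
cv2.imwrite("pics/ww.png",cv2.resize(c["image"][100:200,130:370],None,fx=3.3,fy=3.3,interpolation=cv2.INTER_CUBIC))
```

```text
(no output)
```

View pics/ww.png

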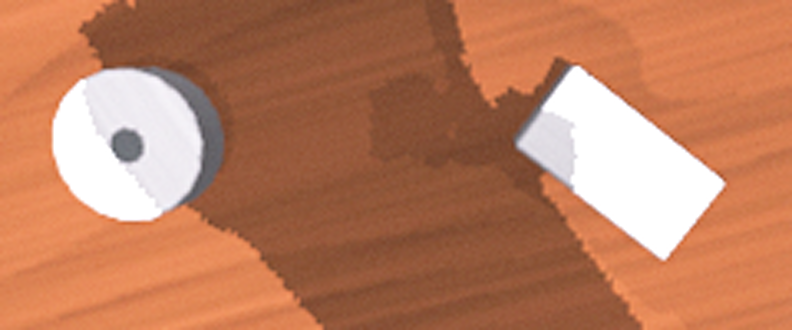

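Run:
```python
from h import *
c=pickle.load(open("w_w.pkl","rb")); o,s=(130,100),3.3
r=rect(c,[(575,65),(724,184),(664,260),(517,145)],o,s,32); print(r)
p=atz(c,128/s+o[0]-.4,144/s+o[1]-.4,36); print(p)
P=np.array([atz(c,a/s+o[0]-.4,b/s+o[1]-.4,32)[:2] for a,b in [(575,65),(724,184),(664,260),(517,145)]])
d=(P[1]-P[0]+P[2]-P[3]); print("bar dir",np.degrees(np.arctan2(d[1],d[0])))
```

```text
(array([428.5982 , 251.50726], dtype=float32), array([69.5, 34.7]), 37.8, array([257.6, 235.9]))
[481.73127848 419.8359882   36.        ]
bar dir -142.3064939985242
```

Run:
```python
from h import *
hover([428.5,250.5,140],38); c=shot("wrist","w_b"); print(read_state()["time"],read_state()["qpos"],read_state()["tool_rot"][:,0])
```

```text
29.2833 [-1.25903044  0.62534465  0.86746048  2.04476851 -0.68559831  0.78448781
 -2.44734534] [-0.78598538 -0.61824177 -0.00202425]
```

View pics/w_b.png

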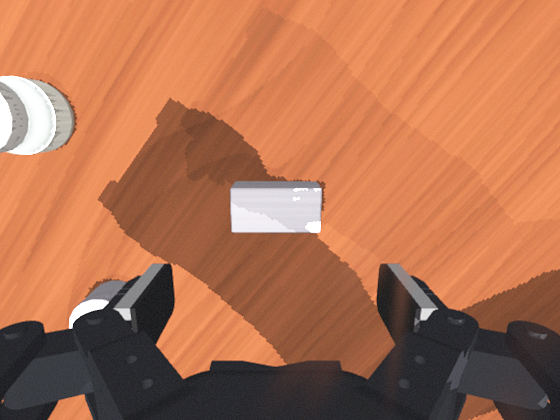

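Run:
```python
from h import *
c=pickle.load(open("w_b.pkl","rb"))
r=rect(c,[(231,187),(321,187),(321.5,232),(231,232)],(0.4,.4),1,32); print(r)
xy=[float(v) for v in r[0]]
xy=(np.array(xy)+np.array([428.6,250.5]))/2
pick(xy,38,5,up=130)
shot("wrist","w_b2")
```

```text
(array([428.76288, 250.76404], dtype=float32), array([70.6, 35.7]), 38.2, array([257. , 235.5]))
gap 69.1 t 30.5833
gap 68.7 [ 0.3  0.4 -6.5] t 31.3583
```

View pics/w_b2.png

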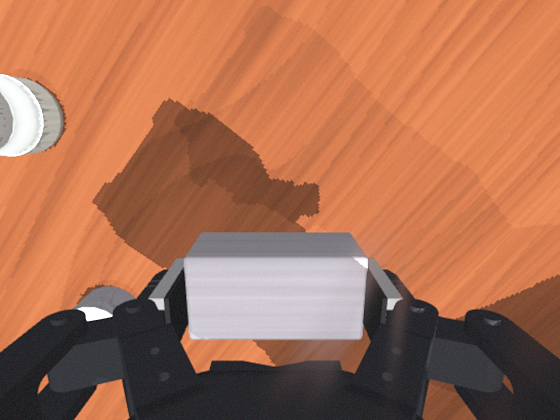

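Run:
```python
from h import *
xy=B(65.5,0.8)
hover([*xy,90],165)
movel([*xy,40],max_speed=100)
g=movel([*xy,33],max_speed=15,guard=6); s=read_state(); print(g,s["eef_pos"],s["ft_force"])
release(130)
hover([*B(0,-30),260],75); shot("wrist","w_p5"); print(read_state()["time"])
```

```text
True [606.12034595   5.09529759  35.58856754] [-2.2269771   0.80355969  8.40293884]
rel [-0.5 -0.2  0.5] t 34.7
36.0667
```

View pics/w_p5.png

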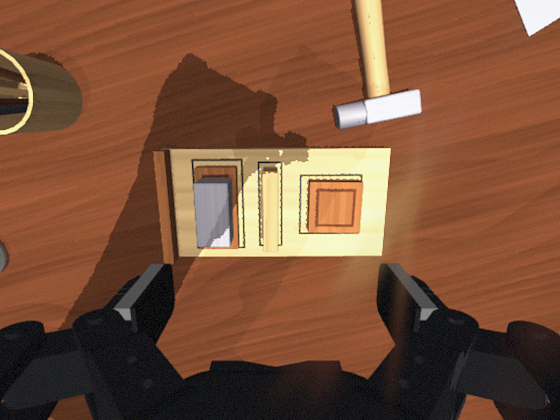

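Run:
```python
from h import *
hover([481,417.5,140],165); c=shot("wrist","w_r"); print(read_state()["time"],read_state()["qpos"])
```

```text
37.9917 [-1.33982958  0.85115823  0.90519827  1.6761063  -0.77255193  1.01032881
 -0.42804452]
```

View pics/w_r.png

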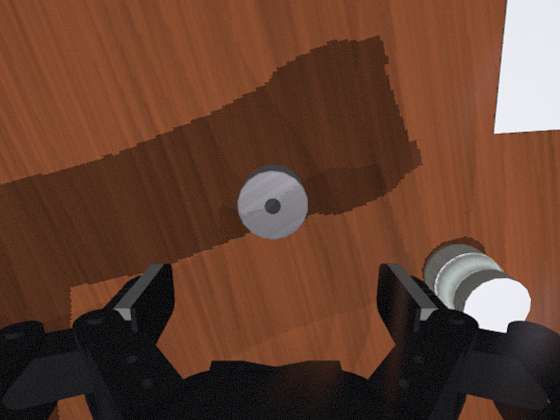

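Run:
```python
from h import *
c=pickle.load(open("w_r.pkl","rb"))
xy=atz(c,273,204.5,36)[:2]; print(xy)
assert np.hypot(*(xy-[481,418]))<5
pick(xy,165,6,up=130)
shot("wrist","w_r2")
```

```text
[482.28076359 421.06032657]
gap 51.8 t 39.3833
gap 52.1 [-0.7  0.7 -8. ] t 40.15
```

View pics/w_r2.png

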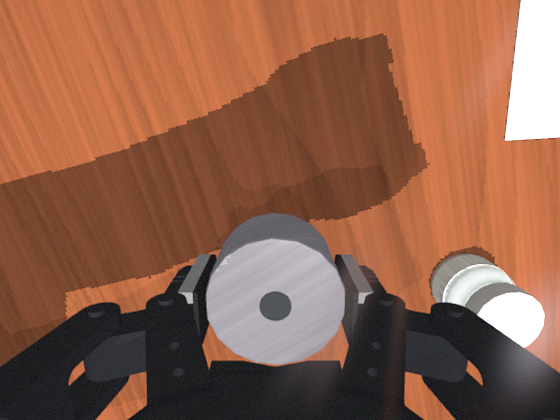

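Run:
```python
from h import *
c=pickle.load(open("w_r2.pkl","rb"))
e=np.array(read_state()["eef_pos"]); off=atz(c,276,300,e[2]-6+36)[:2]-e[:2]; print("off",off, off@bx,off@by)
xy=B(-66.7,0)
hover([*xy,95],165); print(read_state()["tool_rot"][:,0])
movel([*xy,41],max_speed=100)
g=movel([*xy,33.5],max_speed=15,guard=6); s=read_state(); print(g,s["eef_pos"],s["ft_force"])
release(140)
hover([*B(0,-30),260],75); shot("wrist","w_p6"); print(read_state()["time"])
```

```text
off [1.35021296 1.33700163] 1.640905234345222 -0.9581640857476099
[ 9.66344730e-01 -2.57250577e-01 -5.25872251e-05]
True [ 572.75998028 -122.78643377   36.138055  ] [-0.76392098  0.89190618  8.78853997]
rel [-0.5 -0.1  0.2] t 44.5667
45.675
```

Run:
```python
from h import *
c=pickle.load(open("w_p6.pkl","rb"))
cv2.imwrite("pics/wp6c.png",cv2.resize(c["image"][140:265,150:400],None,fx=3.2,fy=3.2,interpolation=cv2.INTER_CUBIC))
```

```text
(no output)
```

View pics/wp6c.png

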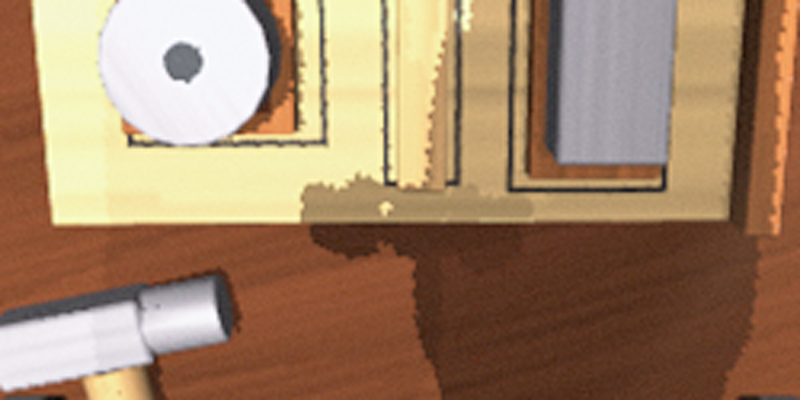

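Run:
```python
from h import *
c=pickle.load(open("w_p6.pkl","rb"))
cv2.imwrite("pics/wp6d.png",cv2.resize(c["image"][60:260,150:400],None,fx=3,fy=3,interpolation=cv2.INTER_CUBIC))
hover([400,150,350],75)
t=shot("top","top1"); cv2.imwrite("pics/top1c.png",cv2.resize(t["image"][100:250,130:430],None,fx=2.6,fy=2.6,interpolation=cv2.INTER_CUBIC)); print(read_state()["time"])
```

```text
46.9417
```

View pics/wp6d.png

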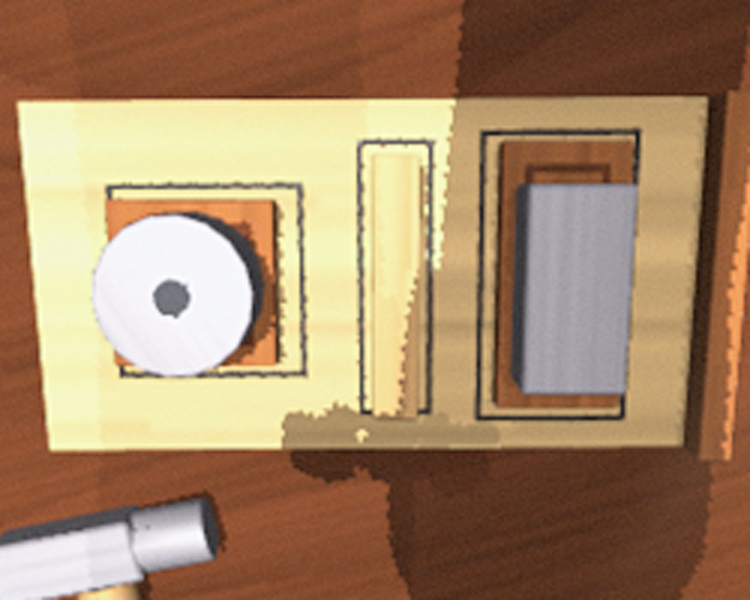

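View pics/top1c.png

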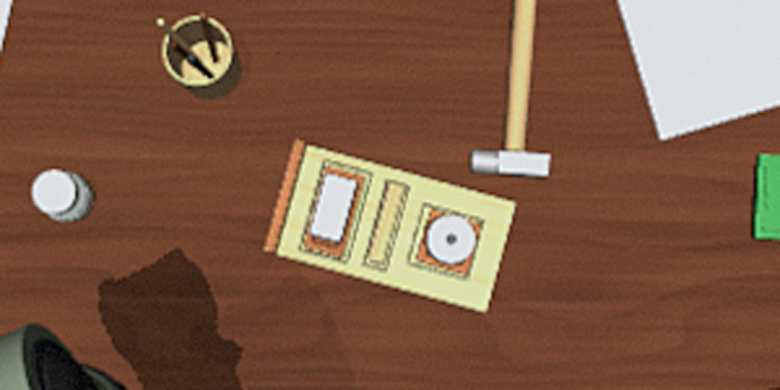

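Run:
```python
from h import *
c=pickle.load(open("w_p6.pkl","rb")); o,s=(150,60),3
for n,q,z in [("Lo",[(482,131),(639,131),(622,417),(478,417)],15),("Na",[(359,143),(431,143),(430,412),(363,412)],15),("Sq",[(109,187),(301,185),(304,374),(121,375)],15),
 ("long",[(502,141),(634,141),(622,405),(496,407)],29),("lath",[(371,152),(421,152),(416,416),(371,416)],51),("square",[(107,200),(274,200),(276,364),(117,364)],29),
 ("bar",[(527,184),(637,184),(626,393),(521,393)],61),("round",[(172,298)]*4,65),("roundbox",[(93,214),(253,214),(253,377),(93,377)],65)]:
    print(n,rect(c,q,o,s,z))
c=pickle.load(open("top1.pkl","rb")); o,s=(130,100),2.6
for n,q,z in [("tround",[(451,239)]*4,65),("tbar",[(326,173),(362,180),(345,243),(309,236)],61),
 ("tSq",[(421,204),(485,221),(470,278),(408,265)],15),("tsq",[(428,207),(481,222),(469,277),(416,263)],29),("tLo",[(325,160),(371,172),(346,262),(300,249)],15),("jar",[(54,194)]*4,66)]:
    print(n,rect(c,q,o,s,z))
```

```text
Lo (array([606.3944  ,   5.949688], dtype=float32), array([ 56.8, 106.3]), 75.1, array([66.5,  0.6]))
Na (array([591.82935 , -52.053047], dtype=float32), array([ 26.1, 100.2]), 75.4, array([ 6.7, -0.4]))
Sq (array([ 573.6423  , -119.921364], dtype=float32), array([71. , 70.2]), 75.2, array([-63.6,  -0.4]))
long (array([604.89294  ,   6.9362197], dtype=float32), array([47.1, 95.1]), 75.8, array([67. ,  2.3]))
lath (array([590.39325 , -52.700813], dtype=float32), array([16.5, 89.3]), 74.8, array([5.7, 0.9]))
square (array([ 571.943  , -122.83565], dtype=float32), array([59.6, 58.8]), 74.9, array([-66.8,   0.5]))
bar (array([606.1432   ,   5.7446265], dtype=float32), array([35.8, 69.1]), 75.4, array([66.2,  0.8]))
round (array([ 572.9097 , -124.00304], dtype=float32), array([0., 0.]), 0.0, array([-67.7,  -0.7]))
roundbox (array([ 572.7411  , -123.604004], dtype=float32), array([55.3, 53.2]), 74.9, array([-67.4,  -0.4]))
tround (array([ 571.3609 , -125.87665], dtype=float32), array([0., 0.]), 0.0, array([-69.9,   0.3]))
tbar (array([604.24146  ,   1.2068434], dtype=float32), array([40.3, 74.6]), 75.8, array([61.3,  1.4]))
tSq (array([ 572.0925  , -122.709755], dtype=float32), array([75.4, 71.3]), 78.7, array([-66.7,   0.4]))
tsq (array([ 570.7064  , -124.895546], dtype=float32), array([62. , 67.3]), 78.3, array([-69.2,   1.2]))
tLo (array([606.2466   ,   3.7620955], dtype=float32), array([ 54.5, 106.8]), 75.3, array([64.3,  0.2]))
jar (array([615.09985, 309.70425], dtype=float32), array([0., 0.]), 0.0, array([362.1,  70.8]))
```

Every offset is 4 mm or less, and the gripper is open and clear of everything.

Run:
```python
from h import *
print(read_state()["finger_gap"]); finish_job()
```

```text
85.39876925339566
the job is handed in; nothing more can be done
```

I placed both panels and the lath in their outlines, then set the bar weight on the long panel and the round weight on the square panel. The job was handed in at about 47 s on the robot clock, with the gripper open and clear. `finish_job()` gives no verdict.

- **Long panel:** I set it down short of centre so the opening fingers would clear the lip, then nudged it about 6 mm into place with closed fingers.
- **Weights:** both were lowered under a force guard that stopped at contact, with about 8–9 N at the tool.

Last offsets, measured with the wrist camera (limit 12 mm):

| Part | Measured against | Offset |
|---|---|---|
| Long panel | its outline | about 2 mm |
| Lath | its outline | about 2 mm |
| Square panel | its outline | about 3 mm |
| Bar weight | long panel | about 2 mm |
| Round weight | square panel | about 1 mm |

All rectangular parts were within about 1° of square.

- **Disagreement between cameras:** the top camera reads board positions about 2–3 mm lower along the board's length than the wrist camera. The relative positions agree, except that my coarse top-view reading of the bar came out about 3 mm off the long outline. That is still within tolerance.
- **Bystanders:** the final top view shows the jar, brush pot and hammer apparently where they started. I compared only the jar's pixel position, which matched.

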